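# Exercise the spring corners of a mirror mount

### The arm

A 6-joint arm with a two-finger parallel gripper is mounted at the origin on a cart in front of the work surface, level with it; the furniture and walls round the work are solid. World frame = base frame: x ahead of the robot, y to its left, z up, the work surface at z = 0. Lengths are in m, angles in rad, forces in N, time in s.
With the tool pointing down it reaches from about 0.35 to 0.725 m from the base axis. Payload 4.3 kg.
Tool frame: the origin (TCP) lies midway between the tips of the shut fingers; the grasp point (between the pads) lies r.grip_depth behind it (r.grip_depth is the distance from the TCP to the grasp point, in m); z points along the fingers, y is the direction in which the jaws open and shut (so a half turn about z gives the same grasp; the last joint's range is limited). The gripper opens to 85 mm and grips with 20 to 120 N. Pads are 22 mm wide; open, the fingers measure 114 mm over their backs; the gripper's body (76 mm by 85 mm) begins 54 mm behind the grasp point. The pads swing forward as they close: fully open they stand 13 mm farther back than shut.
Start: joints at [-1.419, 0.377, 0.081, 1.274, 0, 1.46], TCP at [0.149, -0.555, 0.231] pointing down, gripper open.
Joint ranges: [-2.72, 2.72], [-0.84, 1.66], [-1.02, 1.22], [-1.77, 2.12], [-1.37, 1.28], [-3.14, 3.14]. Speed limits (rad/s): [2.57, 2.57, 3.14, 3.14, 3.14, 3.14].

### API

Orientations are given as a rotation vector (axis times angle).
In Python, from workcell import r gives the robot as it stands. Calls block until the motion is done:
- r.move_to(position, orientation): joint-space move of the TCP to a pose.
- r.servo_line(position, rot=None, rate=0.15): straight line of the TCP; rot=None keeps the orientation; rate is the mean speed in m/s.
- r.move_joints(angles): joint-space move.
- r.set_gripper(opening, grip_force=None): opening from 0.0 (shut) to 1.0 (fully open); grip_force is the grip in N (None keeps the last); returns when the fingers have stopped.
- r.wait(seconds).
- r.inverse_kinematics(position, orientation): joint angles nearest the present ones, or None.
- r.sense(): the state.
- r.snapshot(name): name is "scene" or "side" or "wrist"; returns the picture (384x512x3 uint8, red, green, blue); there is no depth.
- r.camera_info(name): a dict with "K" (3x3 intrinsics, pixels), "origin" and "rotation" of the camera in the world. Camera axes: x right, y down, z forward; pixel columns grow to the right and rows downward; lengths in m; the calibration is good to about 2 mm. A picture is of the moment at which its call begins: read the wrist's pose just before it. camera_info takes no time and is no camera call; for the wrist camera it gives the pose at the moment of the call.
A pose or a line that the arm cannot do raises r.IKError and nothing moves.
- r.sign_off(): hands the job in, once; it reports no verdict.
The state is a dict: "clock": time; "joint_pos": joint angles; "joint_velocities": joint speeds; "joint_efforts": joint torques, N m; "tcp_pos": TCP position; "ee_rot": TCP orientation; "force": force on the tool from outside, world axes, zero at the start; "moment": the same for the moment, N m; "opening": opening from 0.0 (shut) to 1.0 (fully open).
Only numpy, scipy, OpenCV 4.12 (cv2) and the standard library are available. Lean on these libraries where they do the work, as an engineer would, in place of code of your own. Each camera call takes 0.05 s, during which the arm holds its last target. There are 200 camera calls.

### The job

Check the springs of the mirror mount: with the fingertips press the blue corner of its tilt plate straight down until its pointer stands on the red mark of the left scale, hold it there for a good second, and let it come all the way back up; then do the same with the yellow corner and the right scale. Do not press a pointer past its red mark, pull the plate up or touch the mirror, and leave the small things round the mount where they are. Finish with both corners back up and the hand clear.

Things in the scene. Friction and masses are not known exactly. Their poses are not given: they have to be found in the camera images.
- mount: spring-backed mirror mount fixed to the desk, 190 x 265 x 84 mm; origin on the desk below it, +x away from the robot, +y to the blue corner. Light grey tilt plate 122 mm square, set cornerwise, top 68 mm up. In this frame (mm): ball pivot (60, 0), blue corner (-10, 70), yellow corner (-10, -70), free corner (-80, 0), mirror (-10, 0), white upright scales facing -x at (-37, +-116), tops 76 up
- blue_pad (a point): centre of the domed top of the blue thumb pad (26 mm across, 16 mm tall, top 84 mm above the desk at rest) on the tilt plate's left corner; moves with the plate
- yellow_pad (a point): centre of the domed top of the yellow thumb pad, the same, on the tilt plate's right corner
- blue_tip (a point): tip of the thin black pointer that sticks out beyond the blue corner in front of the left scale, 63 mm above the desk at rest. Pressing the blue pad straight down moves it down 1.5 times as far as the pad, and leaves the yellow pointer in place within 2 mm
- yellow_tip (a point): tip of the pointer beyond the yellow corner, in front of the right scale; the same for the yellow pad
- blue_mark: red mark on the left scale, a band 24 mm wide and 8 mm tall; origin at the band's centre, z up. Its height differs from start to start, 14 to 27 mm below the pointer's rest height (so the pad goes down 9 to 18 mm); fixed
- yellow_mark: red mark on the right scale, the same; its height is drawn separately
- blue_tilt (a joint): tilt of the plate by the blue corner, rad: 0 at rest, grows as the blue pad goes down (99 mm from its axis), range -0.08 to 0.26; negative only if the corner is pulled up. A spring returns it to 0 when released: about 0.5 N at the pad per mm pressed, so 5 to 9 N at the mark
- yellow_tilt (a joint): tilt of the plate by the yellow corner, the same, by the yellow pad
- mirror: round mirror, 62 mm across, in a black ring 72 mm across in the middle of the tilt plate; origin at the centre of its underside, its face 76.5 mm above the desk at rest; not to be touched
- hex_key_0: loose grey hex key, 30 x 88 x 8 mm, lying behind the blue corner; bystander; origin at its underside
- foam_block: loose grey foam block, 50 x 70 x 50 mm, behind the yellow corner; bystander; origin at its underside
- lens_cap: loose black lens cap, 54 mm across, 10 mm tall, to the right of the mount; bystander; origin at its underside
- putty: loose green block of putty, 36 x 59 mm, 23 mm tall, in front of the mount; bystander; origin at its underside

How it is judged:
On the way, in this order (a step that is already met when the one before it is completed fails the run):
1. the blue pointer stands on the red mark of the left scale, the yellow corner up, for 0.8 s (z of blue_tip in the frame of blue_mark between -0.004 and 0.004 m and value of joint yellow_tilt between -0.04 and 0.04 rad), for 0.8 s.
2. the blue corner is back up and nothing presses the plate (value of joint blue_tilt between -0.02 and 0.02 rad and value of joint yellow_tilt between -0.02 and 0.02 rad and contact force between mount and the arm below 0.3 N and contact force between mount and the fingers below 0.3 N), for 0.2 s.
3. the yellow pointer stands on the red mark of the right scale, the blue corner up, for 0.8 s (z of yellow_tip in the frame of yellow_mark between -0.004 and 0.004 m and value of joint blue_tilt between -0.04 and 0.04 rad), for 0.8 s.
At the end, for the whole second after the job is handed in: both corners of the tilt plate are back up (tilts within 0.02 rad of rest) and still, and the hex key, foam block, lens cap and putty lie within 15 mm of where they were (value of joint blue_tilt between -0.02 and 0.02 rad and value of joint yellow_tilt between -0.02 and 0.02 rad and velocity of joint each of blue_tilt, yellow_tilt below 0.05 rad/s and distance of each of hex_key_0, foam_block, lens_cap, putty from where it was at the start of the episode below 0.015 m); the robot touches nothing.
It fails at once if the blue pointer is pressed past its red mark (more than 8 mm below the band's centre) (z of blue_tip in the frame of blue_mark below -0.008 m).
It fails at once if the yellow pointer is pressed past its red mark (more than 8 mm below the band's centre) (z of yellow_tip in the frame of yellow_mark below -0.008 m).
It fails at once if the tilt plate is pulled up (value of joint any of blue_tilt, yellow_tilt below -0.05 rad).
It fails at once if the mirror is touched (contact force between any of the fingers, the arm and mirror above 0.5 N).
It fails at once if a small thing near the mount is moved by more than 15 mm or lifted (distance of any of hex_key_0, foam_block, lens_cap, putty from where it was at the start of the episode above 0.015 m).
It also fails if it takes over 56 s, if anything falls off the work surface, if the arm or the gripper's body presses on something with over 40 N, if the wrist force passes 120 N, or if a joint passes its speed limit or range.

## Working session

There is one attempt and no reset: what is moved stays moved. The work goes in short steps, each a Python script; the robot and the scene stay as the last script left them, time stands still between calls to the robot, and variables do not carry over. Pictures are saved under pics/ and viewed, about 8 in all and at most 12, crops included, and the job is handed in when it is done.

```bash
mkdir -p pics; python3 - <<'E'
from workcell import r
import cv2,numpy as np
a=r.snapshot("scene");b=r.snapshot("side")
cv2.imwrite("pics/scene0.png",a[:,:,::-1]);cv2.imwrite("pics/side0.png",b[:,:,::-1])
for n in("scene","side","wrist"):
    c=r.camera_info(n);print(n,np.round(c["K"],1).tolist(),np.round(c["origin"],3),np.round(c["rotation"],3).tolist())
s=r.sense();print(s,r.grip_depth)
E
```

```text
scene [[463.3, 0.0, 254.8], [0.0, 463.3, 196.2], [0.0, 0.0, 1.0]] [0.098 0.433 0.714] [-1.075, 2.415, -0.979]
side [[421.2, 0.0, 252.1], [0.0, 421.2, 200.8], [0.0, 0.0, 1.0]] [0.198 0.79  0.564] [-0.587, 2.457, -1.462]
wrist [[303.6, 0.0, 259.5], [0.0, 303.6, 195.1], [0.0, 0.0, 1.0]] [ 0.232 -0.533  0.372] [2.272, -1.742, -0.298]
{'clock': 0.1, 'joint_pos': array([-1.41931713e+00,  3.78025615e-01,  7.97819784e-02,  1.27443095e+00,
       -3.28615221e-06,  1.46049364e+00]), 'joint_velocities': array([ 0.00085115, -0.00098424,  0.00150224,  0.00150367, -0.00026774,
       -0.00118556]), 'joint_efforts': array([ 2.00445422e-03, -4.64692712e+01,  2.70583212e+01,  1.20325337e-02,
       -1.08276904e-04,  3.01546393e-06]), 'tcp_pos': array([ 0.14872454, -0.55481909,  0.23044271]), 'ee_rot': array([-3.11285775e+00, -4.09787775e-01,  6.58601028e-05]), 'force': array([-0.08639568, -0.39368061, -0.37486466]), 'moment': array([-0.04830295,  0.02521423,  0.02892438]), 'opening': 1.0020110784582128} 0.0187
```

View pics/scene0.png

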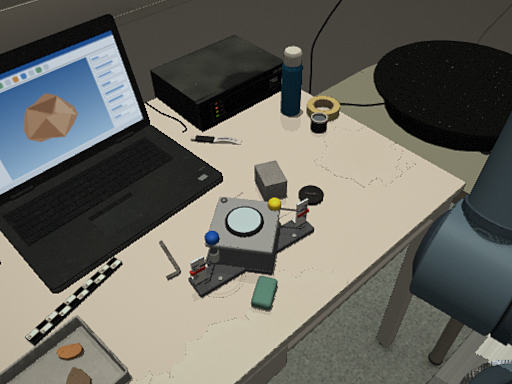

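View pics/side0.png

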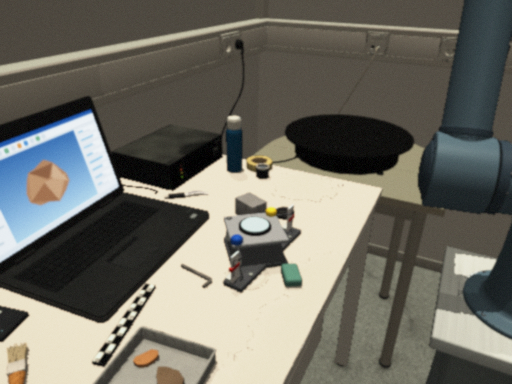

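```bash
cat > h.py <<'E'
from workcell import r
import cv2,numpy as np
from scipy.spatial.transform import Rotation as R
def cam(n):
    c=r.camera_info(n);return np.array(c["K"]),np.array(c["origin"]),R.from_rotvec(c["rotation"]).as_matrix()
def ray(c,uv):
    K,o,M=c;d=M@np.linalg.solve(K,[uv[0],uv[1],1.]);return o,d/np.linalg.norm(d)
def proj(c,P):
    K,o,M=c;q=(np.atleast_2d(P)-o)@M@K.T;return q[:,:2]/q[:,2:]
def tri(rays):
    A=0;b=0
    for o,d in rays:
        m=np.eye(3)-np.outer(d,d);A=A+m;b=b+m@o
    P=np.linalg.solve(A,b);return P,[np.linalg.norm((np.eye(3)-np.outer(d,d))@(P-o))*1e3 for o,d in rays]
def blobs(img,col,amin=12):
    h=cv2.cvtColor(img,cv2.COLOR_RGB2HSV)
    H,S,V=[h[...,i].astype(int) for i in range(3)]
    m={'blue':(H>105)&(H<125)&(S>150)&(V>60),'yellow':(H>20)&(H<32)&(S>170)&(V>100),'red':((H<6)|(H>174))&(S>140)&(V>70)}[col]
    n,l,st,ce=cv2.connectedComponentsWithStats(m.astype(np.uint8))
    return [(ce[i].round(1).tolist(),st[i].tolist()) for i in range(1,n) if st[i,4]>=amin]
E
python3 - <<'E'
from h import *
for n,box in(("scene",(170,180,340,320)),("side",(205,190,320,300))):
    a=cv2.imread(f"pics/{n}0.png")[:,:,::-1].copy()
    for c in('blue','yellow','red'):
        print(n,c,[b for b in blobs(a,c,4) if box[0]<b[0][0]<box[2] and box[1]<b[0][1]<box[3]])
sc,si=cam("scene"),cam("side")
print(tri([ray(sc,(212,237)),ray(si,(236,240))]),tri([ray(sc,(274,203)),ray(si,(271,211.5))]))
E
```

```text
scene blue [([211.4, 237.2], [205, 231, 14, 14, 139])]
scene yellow [([274.1, 202.8], [268, 197, 13, 12, 108])]
scene red [([307.0, 209.9], [305, 208, 4, 4, 8]), ([301.3, 213.8], [298, 212, 7, 4, 12]), ([195.9, 270.7], [190, 266, 15, 10, 26])]
side blue [([236.1, 239.5], [231, 235, 11, 10, 89])]
side yellow [([270.8, 211.4], [266, 208, 11, 8, 67])]
side red [([290.2, 218.5], [289, 217, 4, 4, 8]), ([233.8, 267.5], [230, 263, 9, 9, 31])]
(array([0.55175403, 0.14332265, 0.06769899]), [np.float64(1.297599417653701), np.float64(1.2975994176537806)]) (array([0.53376566, 0.00630272, 0.07213457]), [np.float64(2.303518793380246), np.float64(2.3035187933803534)])
```

```bash
python3 - <<'E'
from h import *
s=r.sense();T=R.from_rotvec(s["ee_rot"]).as_matrix()
K,o,M=cam("wrist");oc=T.T@(o-s["tcp_pos"]);Mc=T.T@M
print(oc.round(4),Mc.round(3))
np.savez("wc.npz",oc=oc,Mc=Mc)
yaw=-np.arctan2(.018,.137)
# tool rotations: down with tool x toward direction phi, tilted by t
for phi in(yaw,yaw+np.pi):
  for t in np.radians([0,-15,-30,-45,15,30,45]):
    Rt=R.from_euler('z',phi)*R.from_euler('y',t)*R.from_euler('x',np.pi)
    Tm=Rt.as_matrix();f=Tm@Mc[:,2]
    for d in(.2,.25,.3):
        tgt=np.array([.52,.077,.055]); ocw=tgt-d*f; p=ocw-Tm@oc
        q=r.inverse_kinematics(p,Rt.as_rotvec())
        print(round(phi,2),round(np.degrees(t)),d,'f',f.round(2),'cam',ocw.round(2),'tcp',p.round(3),None if q is None else np.round(q,2))
E
```

```text
[ 0.0858 -0.     -0.1415] [[ 0.    -0.944 -0.329]
 [ 1.     0.001 -0.001]
 [ 0.001 -0.329  0.944]]
-0.13 0 0.2 f [-0.33  0.04 -0.94] cam [0.59 0.07 0.24] tcp [0.5   0.079 0.102] [ 0.03  0.32 -0.35  0.9   0.   -2.98]
-0.13 0 0.25 f [-0.33  0.04 -0.94] cam [0.6  0.07 0.29] tcp [0.516 0.077 0.15 ] [ 0.03  0.31 -0.23  1.03  0.   -2.98]
-0.13 0 0.3 f [-0.33  0.04 -0.94] cam [0.62 0.06 0.34] tcp [0.533 0.075 0.197] [ 0.02  0.31 -0.1   1.16  0.   -2.99]
-0.13 -15 0.2 f [-0.07  0.01 -1.  ] cam [0.53 0.07 0.25] tcp [0.489 0.081 0.096] [ 0.07  0.12 -0.68  0.51 -0.05 -2.95]
-0.13 -15 0.25 f [-0.07  0.01 -1.  ] cam [0.54 0.07 0.3 ] tcp [0.492 0.08  0.145] [ 0.07  0.07 -0.59  0.66 -0.05 -2.95]
-0.13 -15 0.3 f [-0.07  0.01 -1.  ] cam [0.54 0.07 0.35] tcp [0.496 0.08  0.195] [ 0.06  0.03 -0.49  0.79 -0.05 -2.95]
-0.13 -30 0.2 f [ 0.19 -0.02 -0.98] cam [0.48 0.08 0.25] tcp [0.479 0.082 0.086] [ 0.12 -0.01 -1.    0.07 -0.12 -2.93]
-0.13 -30 0.25 f [ 0.19 -0.02 -0.98] cam [0.47 0.08 0.3 ] tcp [0.47  0.083 0.135] [ 0.12 -0.11 -0.93  0.25 -0.13 -2.92]
-0.13 -30 0.3 f [ 0.19 -0.02 -0.98] cam [0.46 0.08 0
[... 2890 characters left out ...]
-0.07 -0.83] cam [0.35 0.1  0.3 ] tcp [0.471 0.084 0.189] [ 0.08 -0.01 -0.55  0.77 -0.05  0.2 ]
3.01 30 0.2 f [ 0.75 -0.1  -0.65] cam [0.37 0.1  0.19] tcp [0.514 0.078 0.106] [ 0.1   0.02 -0.9   0.14 -0.11  0.2 ]
3.01 30 0.25 f [ 0.75 -0.1  -0.65] cam [0.33 0.1  0.22] tcp [0.476 0.083 0.139] [ 0.12 -0.11 -0.91  0.26 -0.13  0.22]
3.01 30 0.3 f [ 0.75 -0.1  -0.65] cam [0.29 0.11 0.25] tcp [0.439 0.088 0.171] [ 0.15 -0.23 -0.91  0.39 -0.14  0.25]
3.01 45 0.2 f [ 0.89 -0.12 -0.44] cam [0.34 0.1  0.14] tcp [0.501 0.08  0.103] None
3.01 45 0.25 f [ 0.89 -0.12 -0.44] cam [0.3  0.11 0.16] tcp [0.456 0.086 0.124] None
3.01 45 0.3 f [ 0.89 -0.12 -0.44] cam [0.25 0.11 0.19] tcp [0.412 0.092 0.146] None
```

```bash
cat >> h.py <<'E'
YAW=-np.arctan2(.018,.137)
def view(tgt,d,t=30,phi=YAW+np.pi):
    w=np.load("wc.npz");Rt=R.from_euler('z',phi)*R.from_euler('y',t,degrees=True)*R.from_euler('x',np.pi)
    Tm=Rt.as_matrix();return np.array(tgt)-d*Tm@w["Mc"][:,2]-Tm@w["oc"],Rt.as_rotvec()
def shot(name):
    c=cam("wrist");a=r.snapshot("wrist");cv2.imwrite(f"pics/{name}.png",a[:,:,::-1]);np.savez(f"pics/{name}.npz",K=c[0],o=c[1],M=c[2]);return c,a
E
python3 - <<'E'
from h import *
r.set_gripper(0.0)
r.move_to(*view([.52,.077,.055],.3)); r.wait(.3); c,a=shot("w0")
for k in('blue','yellow','red'):print(k,blobs(a,k,15))
ax=np.array([np.cos(YAW),np.sin(YAW),0]);ay=np.array([-ax[1],ax[0],0]);o0=np.array([.5428,.0748,0])+.01*ax
for s,n in((1,'L'),(-1,'R')):
    r.move_to(*view(o0-.037*ax+s*.108*ay+[0,0,.055],.25)); r.wait(.3); c,a=shot("w"+n)
    for k in('blue','yellow','red'):print(n,k,blobs(a,k,15))
print(r.sense()["clock"])
i=[cv2.imread(f"pics/w{k}.png") for k in 'LR']
cv2.imwrite("pics/LR.png",np.hstack([cv2.resize(x[60:340,100:420],None,fx=1.25,fy=1.25,interpolation=cv2.INTER_CUBIC) for x in i]))
E
```

```text
blue [([334.4, 220.4], [322, 210, 25, 22, 445])]
yellow [([193.5, 224.4], [181, 215, 26, 19, 368])]
red [([384.2, 179.7], [370, 177, 30, 9, 162]), ([144.7, 180.5], [131, 178, 29, 9, 142])]
L blue [([219.5, 227.7], [206, 215, 28, 26, 628])]
L yellow [([53.1, 233.2], [37, 222, 34, 23, 595])]
L red [([6.2, 179.8], [0, 177, 15, 7, 92]), ([277.1, 179.7], [260, 176, 34, 12, 249])]
R blue [([475.6, 231.5], [457, 218, 35, 26, 585])]
R yellow [([307.6, 234.0], [293, 225, 29, 19, 443])]
R red [([246.2, 182.9], [234, 178, 32, 11, 104])]
5.825
```

View pics/w0.png

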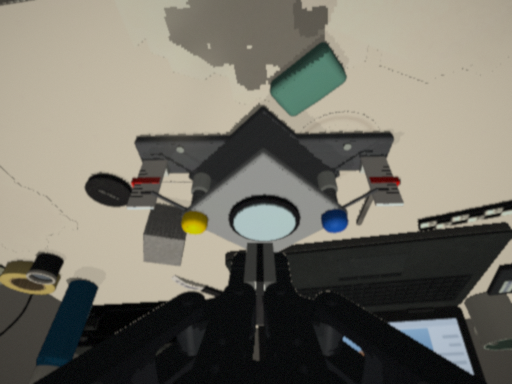

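View pics/LR.png

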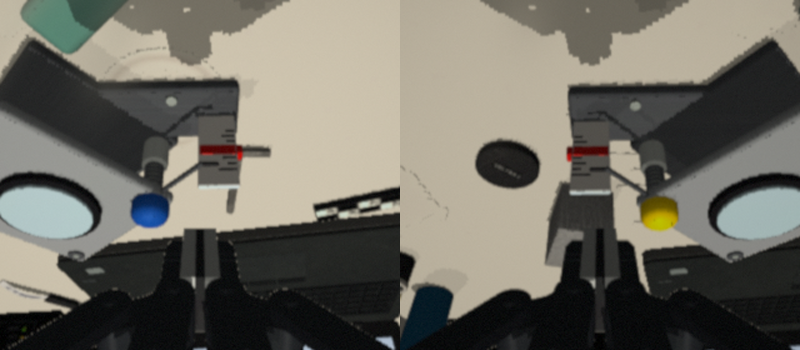

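```bash
python3 - <<'E'
from h import *
o=[]
for n,x0 in(('L',240),('R',222)):
    x=cv2.imread(f"pics/w{n}.png")[140:220,x0:x0+65]
    o.append(cv2.resize(x,None,fx=6,fy=6,interpolation=cv2.INTER_NEAREST))
cv2.imwrite("pics/z.png",np.hstack(o))
E
```

```text
(no output)
```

View pics/z.png

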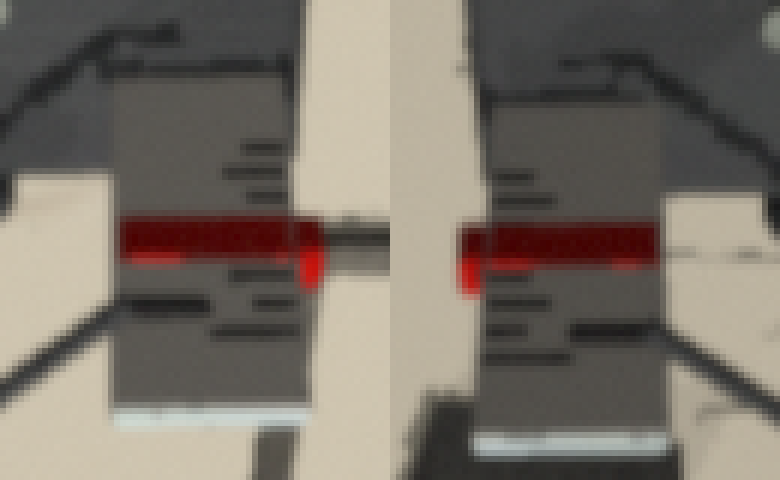

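```bash
python3 - <<'E'
from h import *
ax=np.array([np.cos(YAW),np.sin(YAW),0])
def atz(c,uv,z):
    o,d=ray(c,uv);return o+d*(z-o[2])/d[2]
for n,x0,d in(('L',240,dict(top=(211,403),b0=(205,217),b1=(205,257),tip=(208,303),bot=(200,74))),('R',222,dict(top=(182,433),b0=(180,225),b1=(180,266),tip=(182,331),bot=(180,100)))):
    f=np.load(f"pics/w{n}.npz");c=(f["K"],f["o"],f["M"])
    px=lambda k:(x0+d[k][0]/6-.5,140+d[k][1]/6-.5)
    P=atz(c,px('top'),.076);print(n,'top',P.round(4),'tip@63',atz(c,px('tip'),.063).round(4), 'tip x_m rel plane',((atz(c,px('tip'),.063)-P)@ax).round(4))
    for off in(0,-.001):
        for k in('b0','b1','bot'):
            o,q=ray(c,px(k));Q=o+q*((P+off*ax-o)@ax)/(q@ax);print(' ',off,k,Q.round(4))
cs={k:np.load(f"pics/w{k}.npz") for k in '0LR'};C={k:(f["K"],f["o"],f["M"]) for k,f in cs.items()}
print('blue',tri([ray(C['0'],(334.4,220.4)),ray(C['L'],(219.5,227.7)),ray(C['R'],(475.6,231.5))]),atz(C['L'],(219.5,227.7),.077),atz(C['0'],(334.4,220.4),.077))
print('yel',tri([ray(C['0'],(193.5,224.4)),ray(C['L'],(53.1,233.2)),ray(C['R'],(307.6,234))]),atz(C['R'],(307.6,234),.077),atz(C['0'],(193.5,224.4),.077))
E
```

```text
L top [0.5227 0.198  0.076 ] tip@63 [0.5184 0.1985 0.063 ] tip x_m rel plane -0.0043
  0 b0 [0.5227 0.1983 0.0433]
  0 b1 [0.5227 0.1981 0.0508]
  0 bot [0.5227 0.1985 0.0136]
  -0.001 b0 [0.5217 0.1984 0.0443]
  -0.001 b1 [0.5217 0.1981 0.0518]
  -0.001 bot [0.5217 0.1986 0.0148]
R top [ 0.4979 -0.0321  0.076 ] tip@63 [ 0.493  -0.0316  0.063 ] tip x_m rel plane -0.0049
  0 b0 [ 0.4978 -0.033   0.0389]
  0 b1 [ 0.4978 -0.0328  0.0468]
  0 bot [ 0.4977 -0.0334  0.0127]
  -0.001 b0 [ 0.4968 -0.0328  0.0399]
  -0.001 b1 [ 0.4968 -0.0327  0.0478]
  -0.001 bot [ 0.4968 -0.0332  0.0138]
blue (array([0.54797739, 0.14917103, 0.0744208 ]), [np.float64(0.8552794417252704), np.float64(0.9750512898134645), np.float64(1.7460989108101581)]) [0.54277502 0.15086099 0.077     ] [0.54293071 0.14814087 0.077     ]
yel (array([0.53328049, 0.00994313, 0.07610538]), [np.float64(0.45343011659689075), np.float64(0.06690466728328134), np.float64(0.47525360567265135)]) [0.53278152 0.00988825 0.077     ] [0.53132065 0.01059563 0.077     ]
```

```bash
cat >> h.py <<'E'
YAW=-np.radians(6.2)
DOWN=(R.from_euler('z',YAW+np.pi)*R.from_euler('x',np.pi)).as_rotvec()
def fz(n=5):
    v=[]
    for _ in range(n): v.append(r.sense()["force"][2]);r.wait(.02)
    return np.mean(v)
def touch(xy,z0=.094):
    """descend in 1 mm steps until force rises; returns list of (tcp z, dF)"""
    r.move_to([*xy,.13],DOWN);r.servo_line([*xy,z0],rate=.06);r.wait(.4);f0=fz(8);log=[]
    z=z0
    while z>.076:
        z-=.001;r.servo_line([*xy,z],rate=.03);r.wait(.05);log.append((round(r.sense()["tcp_pos"][2]*1e3,2),round(fz()-f0,2)))
        if log[-1][1]>1.8:break
    return log,f0
E
python3 - <<'E'
from h import *
xy=(.546,.1485)
log,f0=touch(xy);print(f0,log,r.sense()["clock"],r.sense()["tcp_pos"])
c,a=shot("b1")
E
```

```text
-0.04055525428284551 [(np.float64(92.93), np.float64(0.3)), (np.float64(91.93), np.float64(0.45)), (np.float64(90.96), np.float64(0.3)), (np.float64(89.94), np.float64(-0.08)), (np.float64(88.93), np.float64(0.04)), (np.float64(87.96), np.float64(-0.13)), (np.float64(86.96), np.float64(0.23)), (np.float64(85.95), np.float64(-0.65)), (np.float64(84.94), np.float64(0.1)), (np.float64(83.97), np.float64(0.04)), (np.float64(83.02), np.float64(0.33)), (np.float64(82.03), np.float64(0.95)), (np.float64(80.99), np.float64(1.37)), (np.float64(80.02), np.float64(2.14))] 13.2917 [0.54601682 0.14856359 0.08004305]
```

View pics/b1.png

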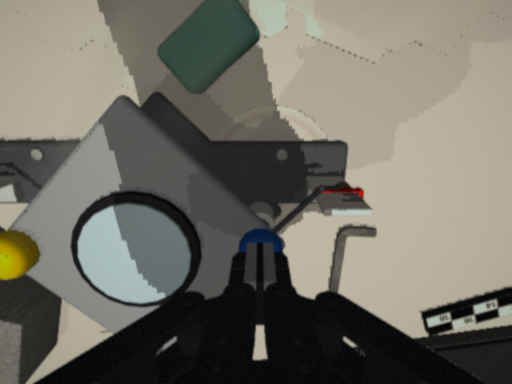

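```bash
python3 - <<'E'
from h import *
r.servo_line([.546,.1485,.0736],rate=.02);r.wait(.2)
print(r.sense()["tcp_pos"],fz(10)+.04,r.sense()["clock"])
c,a=shot("b2");s=r.snapshot("scene");d=r.snapshot("side")
C=lambda x,u,v,w,h:cv2.resize(x[v:v+h,u:u+w,::-1],(400,300),interpolation=cv2.INTER_NEAREST)
cv2.imwrite("pics/b2z.png",np.vstack([np.hstack([C(a,300,165,80,60),C(s,180,245,60,45)]),np.hstack([C(d,215,245,40,30),C(a,0,100,400,200)])]))
E
```

```text
[0.54585529 0.14890279 0.07373298] 5.054818059310029 14.175
```

View pics/b2z.png

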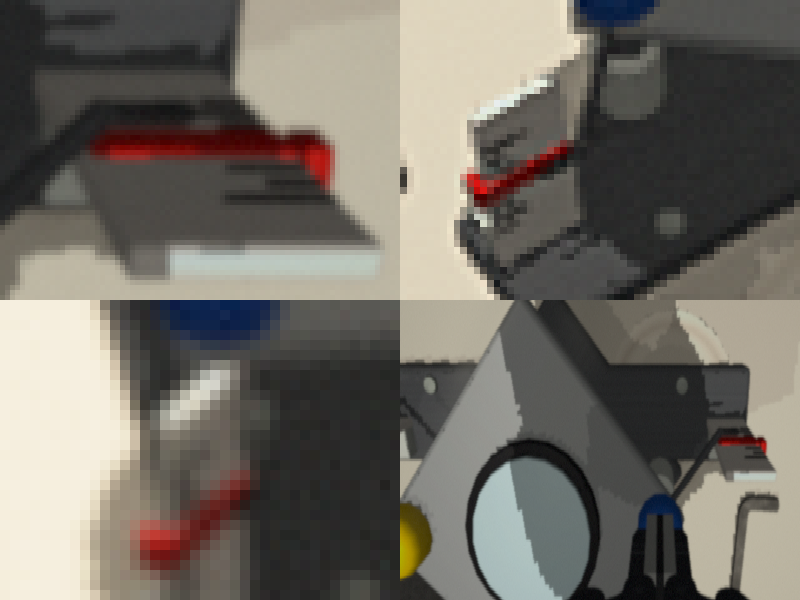

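```bash
python3 - <<'E'
from h import *
f=np.load("pics/b2.npz");c=(f["K"],f["o"],f["M"])
t=np.array([.5184,.1985,0]);m=np.array([.5225,.1983,0])
for z in(.044,.0475,.051,.055):print(z,'tip',proj(c,t+[0,0,z]).round(1),'mark plane',proj(c,m+[0,0,z]).round(1))
print('top',proj(c,[.5227,.198,.076]).round(1),'seen tip (339,187.5), band rows',165+130/5,165+158/5,'top edge',165+248/5)
E
```

```text
0.044 tip [[337.2 181.9]] mark plane [[337.  188.5]]
0.0475 tip [[338.7 183.6]] mark plane [[338.5 190.3]]
0.051 tip [[340.2 185.4]] mark plane [[340.  192.2]]
0.055 tip [[342.  187.5]] mark plane [[341.8 194.5]]
top [[352.2 208.8]] seen tip (339,187.5), band rows 191.0 196.6 top edge 214.6
```

```bash
python3 - <<'E'
from h import *
r.wait(1.2)
for z in(.0727,.0746):
    r.servo_line([.546,.1485,z],rate=.02);r.wait(1.1);print(r.sense()["tcp_pos"][2],fz()+.04)
r.servo_line([.546,.1485,.12],rate=.04);r.wait(.8)
log,f0=touch((.531,.0095),.089);print(f0,[(float(a),float(b)) for a,b in log],r.sense()["clock"])
c,a=shot("y1");s=r.snapshot("scene")
cv2.imwrite("pics/y1z.png",np.hstack([a[:,:,::-1][100:384,100:500],cv2.resize(s[180:300,170:340,::-1],(400,284))]))
E
```

```text
0.07292404334505237 5.795040437977985
0.0745959595560034 4.714480506582341
0.3191937358207719 [(87.93, -0.18), (86.93, -0.3), (85.94, -0.62), (84.97, -0.13), (83.95, -0.33), (83.04, -0.0), (82.01, 0.31), (81.0, 1.43), (80.01, 1.73), (79.0, 2.33)] 26.2917
```

View pics/y1z.png

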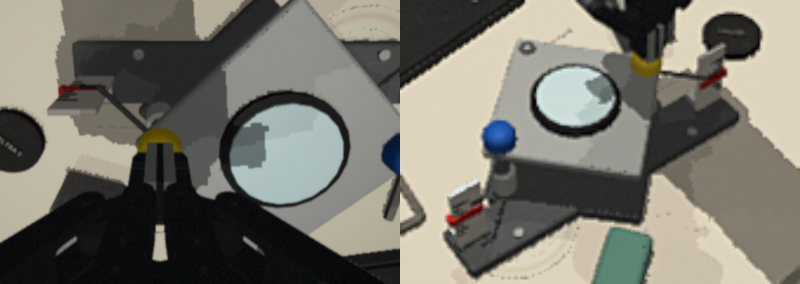

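```bash
python3 - <<'E'
from h import *
r.servo_line([.531,.0095,.0707],rate=.02);r.wait(.3)
print(r.sense()["tcp_pos"],fz(10)-.32,r.sense()["clock"])
c,a=shot("y2")
C=lambda x,u,v,w,h:cv2.resize(x[v:v+h,u:u+w,::-1],(400,300),interpolation=cv2.INTER_NEAREST)
cv2.imwrite("pics/y2z.png",np.hstack([C(a,140,165,80,60),C(a,100,100,360,270)]))
t=np.array([.493,-.0316,0]);m=np.array([.4976,-.0328,0])
for z in(.040,.0435,.047):print(z,'tip',proj(c,t+[0,0,z]).round(1),'mark plane',proj(c,m+[0,0,z]).round(1))
print('top',proj(c,[.4979,-.0321,.076]).round(1))
E
```

```text
[0.53063618 0.00907217 0.07074269] 5.78207070627701 27.425
0.04 tip [[183.2 180.8]] mark plane [[182.7 188.4]]
0.0435 tip [[181.8 182.5]] mark plane [[181.3 190.2]]
0.047 tip [[180.3 184.3]] mark plane [[179.8 192.1]]
top [[166.4 211.5]]
```

View pics/y2z.png

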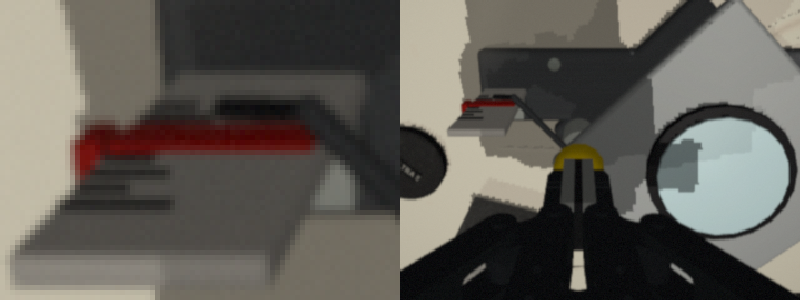

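```bash
python3 - <<'E'
from h import *
r.wait(1.1)
for z in(.0697,.0690,.0717):
    r.servo_line([.531,.0095,z],rate=.02);r.wait(1.1);print(r.sense()["tcp_pos"][2],fz(10)-.1)
r.servo_line([.531,.0095,.13],rate=.05)
r.move_to(*view([.52,.077,.055],.3));r.wait(.6);c,a=shot("end");s=r.snapshot("scene")
for k in('blue','yellow','red'):print(k,blobs(a,k,15))
cv2.imwrite("pics/endz.png",np.hstack([cv2.resize(a[:,:,::-1],(400,300)),cv2.resize(s[150:330,130:370,::-1],(400,300))]))
print(r.sense()["clock"],r.sense()["force"])
E
```

```text
0.06979155198933196 6.910666398110596
0.06912490581047029 7.039141590849813
0.0717414954854599 5.910193405905734
blue [([334.3, 220.7], [322, 210, 25, 22, 443])]
yellow [([193.2, 224.7], [181, 216, 26, 18, 366])]
red [([384.1, 180.0], [370, 177, 30, 9, 171]), ([145.0, 180.7], [131, 178, 28, 9, 151])]
35.8833 [ 0.51132273  0.16491012 -0.18791429]
```

View pics/endz.png

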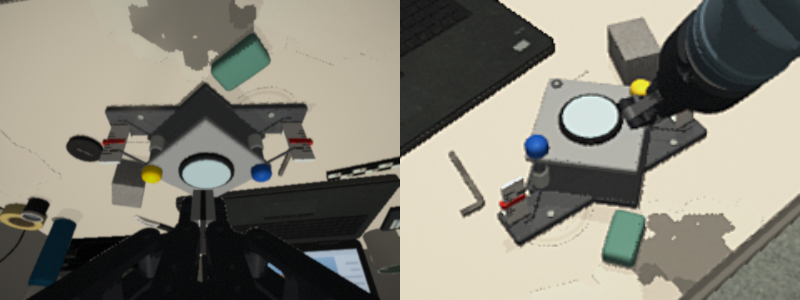

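The pads are at the same pixels as in the first wrist view (within 0.3 px), nothing around the mount has moved, and the hand is clear above it.

```bash
python3 - <<'E'
from h import *
r.sign_off()
E
```

```text
the job is handed in; nothing more can be done
```

I pressed the blue corner and then the yellow corner down to their red marks, held each, let both come back up, and handed the job in at about 36 s. The sign-off gave no verdict.

- **Blue corner:** I measured the mark at about 47.5 mm and pressed the pad about 10.3 mm, at about 5 N. I then held for over 1 s at each of three heights: that one, about 0.8 mm deeper and 0.9 mm shallower. The picture showed the pointer on the band, within about 1 mm of its centre.
- **Yellow corner:** I measured the mark at about 43.5 mm and pressed the pad about 13.3 mm. I held for over 1 s there and at three more heights, from about 1.6 mm deeper to 1 mm shallower. The force over these holds was about 6 to 7 N.
- **Final check:** the last wrist view shows both pads at their starting pixels to 0.3 px. The hex key, foam block, lens cap and putty look unmoved by eye, and the hand is clear. I did not measure the small things.

**Checks that disagreed:**
- At the first yellow depth, the steep wrist view put the pointer about 3 mm above where the depth calculation put it. That is why I swept the yellow holds 1.6 mm deeper.
- The wrist camera placed the scale tops up to 6 px away from their predicted position, so those pictures confirm the pointer heights only to about 4 mm.

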